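# Bring an ear specimen under the video microscope and hold the stage at its click

### The arm

A 6-joint arm with a two-finger parallel gripper is mounted at the origin on the work surface. World frame = base frame: x ahead of the robot, y to its left, z up, the work surface at z = 0. Lengths are in m, angles in rad, forces in N, time in s.
With the tool pointing down it reaches from about 0.375 to 0.9 m from the base axis. Payload 3.1 kg.
Tool frame: the origin (TCP) lies midway between the tips of the shut fingers; the grasp point (between the pads) lies 19 mm behind it; x points along the fingers, y is the direction in which the jaws open and shut, and the axes are right-handed (so a half turn about x gives the same grasp; the last joint's range is limited). The gripper opens to 87 mm and grips with 3 to 60 N. Pads are 19 mm wide; open, the fingers measure 117 mm over their backs; the gripper's body (75 mm by 190 mm) begins 51 mm behind the grasp point.
Start: joints at [1.018, 0.527, 1.433, -0, 1.181, -0.178], TCP at [0.229, 0.582, 0.223] pointing down, gripper open.
Joint ranges: [-3.08, 3.08], [-0.75, 2.2], [0.22, 2.44], [-1.43, 4.57], [0, 2.65], [-2.85, 2.85]. Speed limits (rad/s): [2.79, 2.79, 3.14, 3.14, 3.14, 3.14].

### API

Orientations are given as a unit quaternion [x, y, z, w].
In Python, from rig import get_obs, imaging, robot gives the robot as it stands.
- The arm moves only by the shell command python3 -m inch 'ROWS' [FORCE]. ROWS is JSON, a list of rows, each a list of 3 entries, a list of its own where there are three numbers: the finger opening in mm, from 0 to 87, then the shift along the tool's x, y, z in mm, then the turn, a rotation vector about the tool's x, y, z in degrees. In form: [[grip, [dx, dy, dz], [wx, wy, wz]], ...]. A call has 1 to 12 rows; each row shifts and turns the pose as measured when the row begins, along the tool's axes as they then stand; what a row does not reach is not made up. A row lasts 1/8 s, in which the tool goes at most 62.5 mm and 10.7 degrees, less where a joint would pass 70% of its speed; a pose out of reach is approached as far as the arm can. A call with a gripper value outside its range is refused whole. The fingers move at their own pace and stop on an object; FORCE is the grip in N (left out, the last holds). Time passes only in rows, so rows that do not move let the fingers close. It gives the time, the measured TCP pose, the force and the opening at its end, in the units of the state.
- get_obs(): the state, without advancing time (a new reading comes with each control period).
- imaging.camera(name): name is "scene" or "top" or "wrist"; returns the picture (420x560x3 uint8, red, green, blue); there is no depth.
- imaging.camera_params(name): a dict with "camera_matrix" (3x3 intrinsics, pixels), "xyz" and "rotation" of the camera in the world. Camera axes: x right, y down, z forward; pixel columns grow to the right and rows downward; lengths in m; the calibration is good to about 2 mm. The wrist camera is an equidistant fisheye: a pixel r from the principal point sees the ray r / f radians off the axis. A picture is of the moment at which its call begins: read the wrist's pose just before it. camera_params takes no time and is no camera call; for the wrist camera it gives the pose at the moment of the call.
- robot.hand_in(): hands the job in, once; it reports no verdict.
Trained networks look in the newest picture that a camera, given by its name, has taken for a name from the list of things; names that differ only in an ending like _2 or _b are one class to them, and where a whole thing is asked for, a point or a joint stands for the part that bears it (a point fixed in the world has none). Each returns a list of dicts, best first, with "confidence" (0 to 1); they miss things now and then, are a little off and sometimes report something else, mostly with a low value. They report only what shows in the picture. A call takes as long as a camera call. They do not tell look-alikes from the thing itself.
- imaging.cut_out(camera, target): "pixels" (420x560 bool, what is visible of it) and "box" ([centre column, centre row, width, height] in pixels, round what is visible of it).
- imaging.tip_of(camera, target): "pixel" ([column, row] in pixels: a listed point, or the origin of a listed thing).
The state is a dict: "time": time; "q": joint angles; "joint_velocities": joint speeds; "joint_torque": joint torques, N m; "position": TCP position; "tool_rot": TCP orientation; "ft_force": force on the tool from outside, world axes, zero at the start; "moment": the same for the moment, N m; "grip_width": finger opening in m.
Only numpy, scipy, OpenCV 4.12 (cv2) and the standard library are available. Lean on these libraries where they do the work, as an engineer would, in place of code of your own. Each camera call takes 0.05 s, during which the arm holds its last target. There are 200 camera calls.

### The job

The small square porcelain dish on the instrument tray holds a bead taken from a patient's ear: load it on the microscope's sliding stage, central in its seat and pressed right down against the fixed stop with the sprung plunger bearing on it, while the stage is still out at its loading end. Then take hold of the stage's upright knob, slide the stage in under the lens until you feel its ball detent drop into the notch, and finish still holding the knob there, steady in the notch, for the picture to be taken. Do not bump the microscope's column or head, and leave the other things on the counter and tray where they are.

Things in the scene. Friction and masses are not known exactly. Their poses are not given: they have to be found in the camera images.
- microscope: video microscope fixed on the counter; origin on the counter straight below the lens axis. Its x axis points from the lens axis to the column (28 mm thick, axis at x = 118 mm, 333 mm tall); its y axis runs along the stage's rail, from under the lens out to the loading end. Base and rail lie lower than 35 mm, from y = -75 to +300 mm
- stage (a joint): sliding stage, m along the rail: 0 fully out (seat 125 mm from the lens axis), grows as pushed in towards the lens (microscope -y). Starts at 0 to 0.02. The ball drops into the plate's only notch at 0.125, seat under the lens; end stop at 0.150. Sliding takes about 2 N; within some 4.5 mm of the notch the ball pulls the stage in, then resists leaving it either way with about 7 to 10 N
- seat (a point): centre of the dish's seat, on the top face of the stage plate, 45 mm above the counter; axes parallel to the microscope's; moves with the stage. Plate 72 mm wide (x), from y = -38 to +150 mm. Flat and clear on both x sides. The dish goes straight down between stop (-y) and plunger (+y), best held by its sides facing +x and -x; pressing it home takes about 5 to 10 N
- stop (a point): middle of the fixed stop's upright face, 20 mm to -y of the seat's centre, which the dish rests against: steel block 28 mm wide (x), 9 mm high, with a steep lead-in slope above it, up to 15 mm high and set back up to 4 mm
- plunger_nose (a point): tip of the sprung plunger's round steel nose, 16 mm across, 9 mm above the plate; at rest 18 mm to +y of the seat's centre. Its block behind is 24 mm wide (x), 18 mm high and reaches to y = +62 mm
- plunger (a joint): how far the sprung plunger is pushed back by the dish, m: 0 at rest, 0.002 with the dish square against the stop (about 3 N), 0.008 at most
- notch (a point): mouth of the V notch, 9 mm wide, in the stage plate's -x edge; it comes opposite the detent barrel when the stage is home
- detent_barrel (a point): end of the short level steel barrel fixed beside the rail on its -x side, with the sprung 9 mm detent ball in it; barrel 10 mm thick, 30 mm long, no higher than the plate
- dish_mid (a point): centre (half-way up) of the loose square white porcelain dish, 40 x 40 mm, 18 mm high, 55 g, with a round well 28 mm across in its top and a small bead in it; z axis up, x and y axes along its sides. Starts flat on the tray's floor, any of its four ways round will do
- lens (a point): centre of the ring light's underside, on the lens axis, 129 mm above the counter; the head above it is at most 56 mm wide and reaches 283 mm above the counter
- optic: the microscope's column, focus arm and head (one fixed piece), not to be bumped; origin and axes as the microscope's
- knob (a point): middle of the upright round black knob fixed on the outer end of the stage plate, 22 mm above the plate, 125 mm from the seat towards microscope +y: 18 mm across, top 40 mm above the plate, foot flange 28 mm across and 4 mm high; axes as the seat's
- tray: shallow steel instrument tray, fixed, 280 x 360 mm, rim 14 mm high; floor 3 mm above the counter; origin under its centre; the dish lies in its +y half
- tub: translucent orange tub of black specula on the tray, 68 mm across, 55 mm high; origin under its centre; leave alone
- beaker: small frosted glass beaker on the tray, 46 mm across, 60 mm high; origin under its centre; leave alone
- tip_remover: black plastic tip remover on the tray, forked block 62 x 30 x 14 mm; origin under it; leave alone
- ear_loop: thin chrome ear loop, 155 mm long, lying at the tray's far (+x) edge; leave alone
- gallipot: small steel pot on the counter, 72 mm across, 34 mm high; leave alone
- round_dish: round white porcelain dish on the counter, 54 mm across, 12 mm high, empty; not the one wanted; leave alone
- tuning_fork: aluminium tuning fork lying on the counter, 144 mm long, 8 mm high; leave alone
There are look-alikes about, which are no part of the job. What is shaped like the part that bears dish_mid but blue or pink is not meant.

How it is judged:
On the way, in this order (a step that is already met when the one before it is completed fails the run):
1. the dish sits flat in its seat against the stop with the sprung plunger bearing on it, the stage still out at its loading end (x of dish_mid in the frame of seat between -0.005 and 0.005 m and y of dish_mid in the frame of seat between -0.002 and 0.002 m and z of dish_mid in the frame of seat between 0.007 and 0.011 m and angle between dish_mid's own z axis and vertical below 0.06 rad and value of joint plunger between 0.0008 and 0.004 m and value of joint stage below 0.06 m), for 0.3 s.
2. the stage is in the notch with the dish in its seat and the fingers on the knob (x of dish_mid in the frame of seat between -0.005 and 0.005 m and y of dish_mid in the frame of seat between -0.002 and 0.002 m and z of dish_mid in the frame of seat between 0.007 and 0.011 m and angle between dish_mid's own z axis and vertical below 0.06 rad and value of joint plunger between 0.0008 and 0.004 m and value of joint stage between 0.1235 and 0.1265 m and contact force between the fingers and knob above 2 N), for 0.3 s.
At the end, for the whole second after the job is handed in: Stage at rest within 1.5 mm of its notch (joint 0.125), fingers still on the knob with over 2 N; dish flat (0.06 rad) in its seat within 5 mm across, 2 mm along the rail and 2 mm in height, plunger pushed back 0.8 to 4 mm (all of step 2 and velocity of joint stage between -0.004 and 0.004 m/s); the arm keeps its last pose, push and grip.
It fails at once if the microscope's column or head is bumped (more than 3 N) (contact force between any of the arm, the fingers and optic above 3 N).
It fails at once if another thing on the counter or tray is pushed more than 30 mm from its place (distance of any of tub, beaker, tip_remover, ear_loop, gallipot, round_dish, tuning_fork from where it was at the start of the episode above 0.03 m).
It also fails if it takes over 67 s, if anything falls off the work surface, if the arm or the gripper's body presses on something with over 40 N, if the wrist force passes 120 N, or if a joint passes its speed limit or range.

## Working session

There is one attempt and no reset: what is moved stays moved. The work goes in short steps, Python scripts to look and compute and a shell command to move; the robot and the scene stay as the last step left them, time stands still between calls to the robot, and variables do not carry over. Pictures are saved under pics/ and viewed, about 8 in all and at most 12, crops included, and the job is handed in when it is done.

```bash
mkdir -p pics; ls; cat > h.py <<'E'
import numpy as np, cv2
from rig import get_obs, imaging, robot
from scipy.spatial.transform import Rotation as R
def ray(cam,px):
    p=imaging.camera_params(cam);K=np.array(p["camera_matrix"]);Rm=np.array(p["rotation"])
    if Rm.shape!=(3,3): Rm=R.from_quat(Rm).as_matrix()
    a=np.array([(px[0]-K[0,2])/K[0,0],(px[1]-K[1,2])/K[1,1]])
    if cam=="wrist":
        t=np.hypot(*a); d=np.array([*(a/max(t,1e-9)*np.sin(t)),np.cos(t)])
    else: d=np.array([*a,1.])
    return np.array(p["xyz"]),Rm@d
def at(cam,px,z):
    o,d=ray(cam,px); return o+d*(z-o[2])/d[2]
def snap(cam,name=None):
    im=imaging.camera(cam)
    if name: cv2.imwrite("pics/"+name,im[:,:,::-1])
    return im
def pts(cam,lst,n=3):
    for t,z in lst:
        for r in imaging.tip_of(cam,t)[:n]:
            print(cam,t,np.round(r["pixel"],1),round(r["confidence"],2),np.round(at(cam,r["pixel"],z),4))
def tool(): 
    s=get_obs(); return np.array(s["position"]),R.from_quat(s["tool_rot"])
E
python3 - <<'E'
from h import *
Z=[("microscope",0),("seat",.045),("knob",.067),("lens",.129),("stop",.05),("plunger_nose",.054),("dish_mid",.012),("tray",0),("tub",0),("beaker",0)]
for c in("top","scene"):
    snap(c,c+"0.png"); pts(c,Z)
    p=imaging.camera_params(c);print(p["xyz"],p["rotation"])
s=get_obs();print(s["time"],s["position"],R.from_quat(s["tool_rot"]).as_matrix().round(3))
a=cv2.imread("pics/top0.png");b=cv2.imread("pics/scene0.png")
E
```

```text
pics
top microscope [269.5 187.2] 0.66 [0.5725 0.0228 0.    ]
top seat [226.2 179.9] 0.58 [0.5885 0.1332 0.045 ]
top knob [180.5 176.5] 0.92 [0.5969 0.2469 0.067 ]
top knob [443.6 227. ] 0.5 [ 0.4536 -0.4152  0.067 ]
top knob [271.2 189.2] 0.16 [0.5592 0.0169 0.067 ]
top lens [265.5 181. ] 0.68 [0.5722 0.0289 0.129 ]
top stop [230.4 184. ] 0.94 [0.577 0.122 0.05 ]
top plunger_nose [220.4 182.2] 0.59 [0.5817 0.1472 0.054 ]
top dish_mid [375.9 214. ] 0.73 [ 0.4937 -0.2562  0.012 ]
top dish_mid [367.1 147. ] 0.7 [ 0.6727 -0.2393  0.012 ]
top dish_mid [405.1 144.5] 0.65 [ 0.6771 -0.3405  0.012 ]
top tray [395.2 224.9] 0.88 [ 0.4643 -0.3084  0.    ]
top tray [436.  192.5] 0.5 [ 0.5482 -0.4204  0.    ]
top tub [448.5 226.1] 0.87 [ 0.458  -0.4494  0.    ]
top beaker [435.  194.5] 0.84 [ 0.5429 -0.4175  0.    ]
[ 0.40989705 -0.01094013  1.34681136] [-0.69866983  0.71439967 -0.02604151  0.02855556]
scene microscope [283.1 256.5] 0.96 [0.5741 0.0198 0.    ]
scene seat [331.9 249.3] 0.85 [0.5839 0.1372 0.045 ]
scene knob [383. 249.] 0.83 [0.5989 0.2542 0.067 ]
scene lens [289.  220.6] 0.88 [0.5617 0.0312 0.129 ]
scene stop [318.6 247.1] 0.92 [0.5808 0.1047 0.05  ]
scene stop [111.  220.7] 0.49 [ 0.4965 -0.4176  0.05  ]
scene plunger_nose [336.7 252. ] 0.55 [0.5981 0.1463 0.054 ]
scene dish_mid [128.2 292.2] 0.64 [ 0.6796 -0.3429  0.012 ]
scene dish_mid [171.9 290.3] 0.64 [ 0.6752 -0.2422  0.012 ]
scene dish_mid [177.9 227. ] 0.56 [ 0.4879 -0.2557  0.012 ]
scene tray [162.2 219.8] 0.56 [ 0.4536 -0.3053  0.    ]
scene tub [111.7 221.1] 0.78 [ 0.4575 -0.4407  0.    ]
scene tub [340.4 204.5] 0.36 [0.4006 0.1841 0.    ]
scene beaker [109.1 245.8] 0.86 [ 0.539  -0.4268 -0.    ]
[ 1.14863243 -0.00862692  0.8585355 ] [ 0.66574552  0.66148918 -0.24165586 -0.24661186]
1.1 [0.22874508 0.58160451 0.22255166] [[ 0.     0.366  0.931]
 [-0.     0.931 -0.366]
 [-1.    -0.     0.   ]]
```

View pics/top0.png

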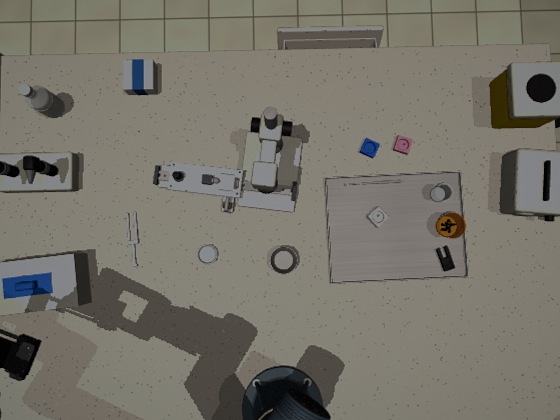

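View pics/scene0.png

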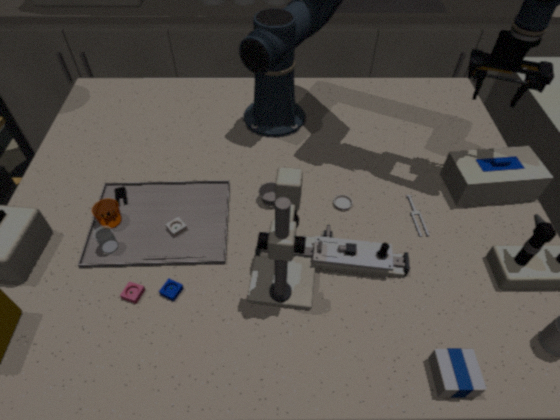

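The top view looks up +x and left +y. The white dish is in the tray at about (376,215), with the blue and pink decoys at (369,147) and (403,145). The stage runs from about (240,180) to the knob at (180,176). The scene view agrees: white dish at (177,226), microscope at (283,256). Next I raise the tool and cross over to the dish.

```bash
python3 -m inch '[[87,[-60,0,0],[0,0,0]],[87,[-60,0,0],[0,0,0]],[87,[0,-46,37],[0,0,0]],[87,[0,-46,37],[0,0,0]],[87,[0,-46,37],[0,0,0]],[87,[0,-46,37],[0,0,0]],[87,[0,-46,37],[0,0,0]],[87,[0,-46,37],[0,0,0]],[87,[0,-46,37],[0,0,0]],[87,[0,-46,37],[0,0,0]],[87,[0,-46,37],[0,0,0]],[87,[0,-46,37],[0,0,0]]]' 20
```

```text
time: 2.6
position: [0.4123, 0.0069, 0.3489]
tool_rot: [0.131, 0.69, -0.126, 0.7]
ft_force: [0.7, 0.8, -0.9]
grip_width: 0.0869
```

```bash
python3 -m inch '[[87,[0,-43,34],[0,0,0]],[87,[0,-43,34],[0,0,0]],[87,[0,-43,34],[0,0,0]],[87,[0,-43,34],[0,0,0]],[87,[40,-43,34],[0,0,0]],[87,[50,0,0],[0,0,0]],[87,[40,0,0],[0,0,0]],[87,[0,0,0],[0,0,0]]]'
python3 - <<'E'
from h import *
im=snap("wrist","w1.png"); pts("wrist",[("dish_mid",.012)])
for r in imaging.cut_out("wrist","dish_mid")[:3]:
    m=r["pixels"].astype(np.uint8); ys,xs=np.nonzero(m)
    P=np.array([at("wrist",(x,y),.021)[:2] for x,y in zip(xs[::3],ys[::3])])*1000
    print(r["confidence"],r["box"],im[m>0].mean(0),cv2.minAreaRect(P.astype(np.float32)))
p,r=tool();print(p,r.as_matrix().round(3))
E
```

```text
time: 3.6
position: [0.4986, -0.266, 0.2223]
tool_rot: [0.133, 0.686, -0.131, 0.703]
ft_force: [-0.0, -0.1, 0.3]
grip_width: 0.0874
wrist dish_mid [273.1 168.6] 0.87 [ 0.4871 -0.2667  0.012 ]
wrist dish_mid [335.4 297. ] 0.87 [ 0.6783 -0.2523  0.012 ]
wrist dish_mid [175.5 255.9] 0.65 [ 0.5448 -0.4265  0.012 ]
0.78 [335.9, 303.1, 36.6, 26.3] [ 42.2368065   93.94181326 180.17997294] ((679.524658203125, -252.0950469970703), (48.33806228637695, 37.32149887084961), 71.3326187133789)
0.64 [278.6, 168.4, 48.6, 47.4] [179.11603053 173.46564885 164.90839695] ((490.10150146484375, -263.33087158203125), (41.67646026611328, 43.13990020751953), 41.778594970703125)
0.64 [278.8, 309.9, 31.4, 13.1] [155.47115385  94.22115385 114.08653846] ((662.3165283203125, -330.9065856933594), (37.3564338684082, 16.370376586914062), 68.4503402709961)
[ 0.50131641 -0.26773455  0.22689144] [[ 0.032  0.365  0.93 ]
 [-0.008  0.931 -0.365]
 [-0.999  0.004  0.033]]
```

View pics/w1.png

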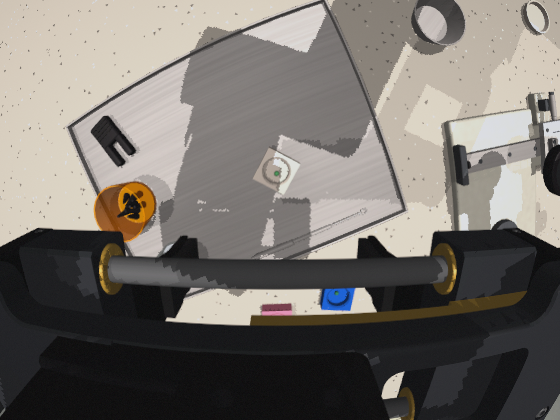

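The wrist view shows the white dish with corners near (254,184), (266,147), (300,155) and (287,194). The tray shadow runs across it. Blue (337,297) and pink (277,310) are the decoys.

```bash
cat >> h.py <<'E'
def go(target,yaw):
    """print tool-frame shift (mm) and rotvec (deg) to reach TCP target, pointing down, tool y at yaw deg"""
    p,r=tool(); c,s=np.cos(np.radians(yaw)),np.sin(np.radians(yaw))
    T=np.array([[0,c,s],[0,s,-c],[-1,0,0]])
    print("pos",p.round(4),"shift",(r.inv().apply(np.array(target)-p)*1000).round(1),"rot",(r.inv()*R.from_matrix(T)).as_rotvec(degrees=True).round(2))
E
python3 - <<'E'
from h import *
im=snap("wrist")
c=cv2.resize(im[130:210,240:320,::-1],None,fx=7,fy=7,interpolation=cv2.INTER_CUBIC);cv2.imwrite("pics/w2.png",c)
q=np.float32([[254,184],[266,147],[300,155],[287,194]])
P=np.array([at("wrist",x,.021) for x in q]);print(P.round(4),P.mean(0))
e=np.diff(P[:,:2],axis=0);print(np.degrees(np.arctan2(e[:,1],e[:,0])),np.linalg.norm(e,axis=1))
go([.489,-.264,.12],50); print(get_obs()["q"])
E
```

```text
[[ 0.496  -0.2941  0.021 ]
 [ 0.4615 -0.2654  0.021 ]
 [ 0.4839 -0.2329  0.021 ]
 [ 0.521  -0.263   0.021 ]] [ 0.49058246 -0.26385886  0.021     ]
[140.2277824   55.27571855 -39.05533896] [0.04491833 0.03944487 0.04773376]
pos [ 0.5016 -0.2678  0.2274] shift [106.9  -1.5 -16.7] rot [18.57  1.9  -0.53]
[-0.69474813  0.4321695   1.59641461  0.01619874  1.08186776 -1.89891405]
```

View pics/w2.png

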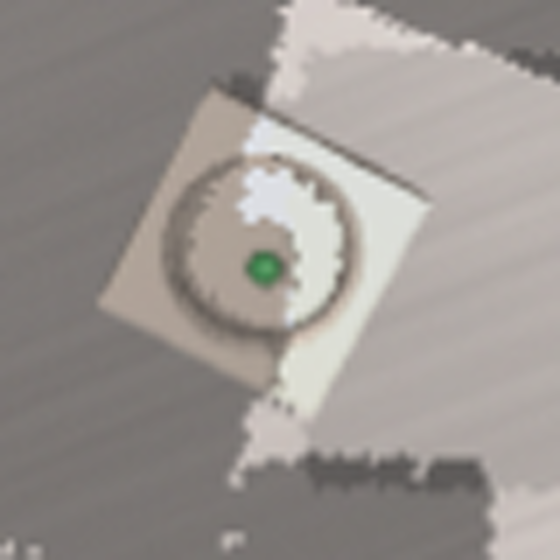

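The close crop shows the dish squarely, with the green bead in its well. Its corners in full-image pixels are (270.4,142.6), (301.7,159.3), (284.6,190) and (253.9,172.9).

```bash
python3 - <<'E'
from h import *
q=np.float32([[253.9,172.9],[270.4,142.6],[301.7,159.3],[284.6,190]])
P=np.array([at("wrist",x,.021) for x in q]);print(P.round(4),P.mean(0))
e=np.diff(P[[0,1,2,3,0],:2],axis=0);print(np.degrees(np.arctan2(e[:,1],e[:,0]))%90,np.linalg.norm(e,axis=1))
E
```

```text
[[ 0.4839 -0.2893  0.021 ]
 [ 0.4586 -0.2589  0.021 ]
 [ 0.4892 -0.2329  0.021 ]
 [ 0.5155 -0.2639  0.021 ]] [ 0.48682829 -0.26124425  0.021     ]
[39.80116977 40.40624186 40.31020534 38.75480826] [0.03950068 0.04016806 0.04066668 0.04053387]
```

```bash
python3 -m inch '[[87,[35,0,-16],[9.5,1.5,-0.4]],[87,[35,0,0],[9.5,0,0]],[87,[30,0,0],[9.5,0,0]],[87,[0,0,0],[0,0,0]]]'
python3 - <<'E'
from h import *
go([.487,-.261,.006],40)
im=snap("wrist"); pts("wrist",[("dish_mid",.012)],1)
for r in imaging.cut_out("wrist","dish_mid")[:1]:
    m=r["pixels"].astype(np.uint8); ys,xs=np.nonzero(m)
    P=np.array([at("wrist",(x,y),.021)[:2] for x,y in zip(xs,ys)])*1000
    print(r["confidence"],r["box"],cv2.minAreaRect(P.astype(np.float32)))
E
```

```text
time: 4.3
position: [0.4946, -0.2664, 0.1347]
tool_rot: [0.3, 0.629, -0.304, 0.649]
ft_force: [-0.1, 0.4, 0.7]
grip_width: 0.0868
pos [ 0.4946 -0.2664  0.1347] shift [128.3  -3.3 -12.6] rot [-0.6   1.59 -0.35]
wrist dish_mid [268.4 183.3] 0.73 [ 0.4821 -0.2621  0.012 ]
0.85 [270.9, 186.8, 47.7, 48.5] ((487.0902099609375, -262.33636474609375), (40.866111755371094, 42.002113342285156), 39.27720260620117)
```

```bash
python3 -m inch '[[87,[0,-3,-9],[-0.6,2,-0.4]],[87,[0,0,0],[0,0,0]],[87,[40,0,0],[0,0,0]],[87,[30,0,0],[0,0,0]],[87,[0,0,0],[0,0,0]]]'
python3 - <<'E'
from h import *
go([.487,-.262,.006],39.5)
E
```

```text
time: 5.08
position: [0.4945, -0.2675, 0.0738]
tool_rot: [0.295, 0.635, -0.298, 0.648]
ft_force: [-1.1, 0.4, -0.1]
grip_width: 0.0871
pos [ 0.4945 -0.2675  0.0738] shift [ 67.6  -2.4 -10.3] rot [ 0.88  1.05 -0.22]
```

```bash
python3 -m inch '[[87,[0,-2,-10],[0.9,1.5,-0.3]],[87,[20,0,-2],[0,0.5,0]],[87,[20,0,-2],[0,0.5,0]],[87,[0,0,-1],[0,0.3,0]],[87,[0,0,0],[0,0,0]]]'
python3 - <<'E'
from h import *
go([.487,-.262,.006],39.5)
E
```

```text
time: 5.7
position: [0.4843, -0.2578, 0.0342]
tool_rot: [0.306, 0.648, -0.298, 0.63]
ft_force: [-0.4, 0.5, 0.8]
grip_width: 0.0867
pos [ 0.4843 -0.2578  0.0342] shift [28.1 -0.6  5.7] rot [-0.04 -1.58  0.04]
```

```bash
python3 -m inch '[[87,[0,0,5],[0,-1.3,0]],[87,[0,0,0],[0,0,0]],[87,[15,0,0],[0,0,0]],[87,[10,0,0],[0,0,0]],[87,[0,0,0],[0,0,0]]]'
python3 - <<'E'
from h import *
go([.487,-.262,.006],39.5)
E
```

```text
time: 6.32
position: [0.4881, -0.2623, 0.008]
tool_rot: [0.302, 0.64, -0.302, 0.639]
ft_force: [1.0, -0.4, -0.7]
grip_width: 0.087
pos [ 0.4881 -0.2623  0.008 ] shift [ 2.  -0.7 -1. ] rot [-0.04 -0.1   0.02]
```

```bash
python3 -m inch '[[30,[0,-1,-1],[0,0,0]],[30,[0,0,0],[0,0,0]],[30,[0,0,0],[0,0,0]],[30,[0,0,0],[0,0,0]],[30,[-30,0,0],[0,0,0]],[30,[-50,0,0],[0,0,0]],[30,[-60,0,0],[0,0,0]],[30,[-60,0,0],[0,0,0]],[30,[-60,0,0],[0,0,0]],[30,[-60,0,0],[0,0,0]],[30,[0,0,0],[0,0,0]]]' 35
python3 - <<'E'
from h import *
# microscope axes from both cameras: rough
go([.44,.08,.36],-6)
snap("wrist","w3.png")
E
```

```text
time: 7.7
position: [0.4874, -0.2629, 0.3394]
tool_rot: [0.302, 0.639, -0.302, 0.64]
ft_force: [-0.4, -0.2, -0.1]
grip_width: 0.03
pos [ 0.4874 -0.2629  0.3394] shift [ -20.8  181.3 -294.9] rot [ 4.545e+01  4.000e-02 -3.000e-02]
```

View pics/w3.png

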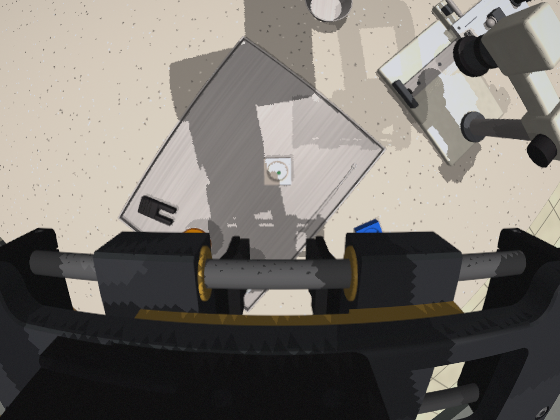

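The wrist view shows the dish still on the tray at (278,170). I lifted before the fingers had closed, so I re-measure and go back down with the fingers partly closed.

```bash
python3 - <<'E'
from h import *
im=snap("wrist"); pts("wrist",[("dish_mid",.012)],1)
for r in imaging.cut_out("wrist","dish_mid")[:1]:
    m=r["pixels"].astype(np.uint8); ys,xs=np.nonzero(m)
    P=np.array([at("wrist",(x,y),.021)[:2] for x,y in zip(xs,ys)])*1000
    print(r["confidence"],r["box"],cv2.minAreaRect(P.astype(np.float32)))
E
python3 -m inch '[[65,[60,0,0],[0,0,0]],[65,[60,0,0],[0,0,0]],[65,[60,0,0],[0,0,0]],[65,[60,0,0],[0,0,0]],[65,[40,0,0],[0,0,0]],[65,[10,0,0],[0,0,0]],[65,[0,0,0],[0,0,0]]]'
python3 - <<'E'
from h import *
go([.487,-.262,.006],39.5)
E
```

```text
wrist dish_mid [277.1 171.7] 0.7 [ 0.4795 -0.2569  0.012 ]
0.75 [492.4, 19.6, 80.0, 39.2] ((581.6301879882812, 215.14620971679688), (225.79994201660156, 54.73735427856445), 74.42109680175781)
time: 8.78
position: [0.4738, -0.2522, 0.025]
tool_rot: [0.305, 0.651, -0.299, 0.627]
ft_force: [0.6, 0.0, 0.9]
grip_width: 0.0651
pos [ 0.4738 -0.2522  0.025 ] shift [18.4  4.1 16.6] rot [-0.1  -2.    0.37]
```

```bash
python3 -m inch '[[65,[0,4,16],[0,-2,0.4]],[65,[0,0,0],[0,0,0]],[65,[8,0,0],[0,0,0]],[65,[8,0,0],[0,0,0]],[65,[0,0,0],[0,0,0]]]'
python3 - <<'E'
from h import *
go([.487,-.262,.006],39.5)
E
```

```text
time: 9.4
position: [0.4911, -0.2651, 0.0122]
tool_rot: [0.301, 0.635, -0.303, 0.644]
ft_force: [0.3, 0.6, 0.4]
grip_width: 0.0652
pos [ 0.4911 -0.2651  0.0122] shift [ 6.1 -1.2 -5.1] rot [-0.09  0.7  -0.16]
```

```bash
python3 -m inch '[[65,[3,-1,-4],[0,0.6,0]],[65,[2,0,0],[0,0,0]],[30,[0,0,0],[0,0,0]],[30,[0,0,0],[0,0,0]],[30,[0,0,0],[0,0,0]],[30,[0,0,0],[0,0,0]],[30,[0,0,0],[0,0,0]],[30,[0,0,0],[0,0,0]],[30,[0,0,0],[0,0,0]],[30,[0,0,0],[0,0,0]]]' 35
python3 - <<'E'
from h import *
go([.487,-.262,.006],39.5)
E
```

```text
time: 10.65
position: [0.4875, -0.2624, 0.0067]
tool_rot: [0.303, 0.639, -0.301, 0.64]
ft_force: [0.9, 0.3, -1.0]
grip_width: 0.0399
pos [ 0.4875 -0.2624  0.0067] shift [ 0.7 -0.1 -0.6] rot [-0.09  0.04 -0.16]
```

```bash
python3 -m inch '[[30,[-15,0,0],[0,0,0]],[30,[-35,0,0],[0,0,0]],[30,[-50,0,0],[0,0,0]],[30,[-60,0,0],[0,0,0]],[30,[-60,0,0],[0,0,0]],[30,[-60,0,0],[0,0,0]],[30,[-60,0,0],[0,0,0]],[30,[-40,0,0],[0,0,0]],[30,[0,0,0],[0,0,0]]]'
python3 - <<'E'
from h import *
go([.43,.14,.36],39.5)
E
```

```text
time: 11.78
position: [0.4846, -0.2613, 0.4068]
tool_rot: [0.302, 0.636, -0.302, 0.643]
ft_force: [-0.5, -1.0, -1.5]
grip_width: 0.0398
pos [ 0.4846 -0.2613  0.4068] shift [  44.8  212.4 -345.1] rot [-0.09  0.47 -0.24]
```

```bash
python3 -m inch '[[30,[0,26,-43],[0,0,0]],[30,[0,26,-43],[0,0,0]],[30,[0,26,-43],[0,0,0]],[30,[0,26,-43],[0,0,0]],[30,[0,26,-43],[0,0,0]],[30,[0,26,-43],[0,0,0]],[30,[0,26,-43],[0,0,0]],[30,[0,26,-43],[0,0,0]],[30,[0,0,0],[0,0,0]]]'
python3 - <<'E'
from h import *
go([.47,.14,.33],-6)
Z=[("seat",.045),("knob",.067),("stop",.05),("plunger_nose",.054),("lens",.129),("notch",.045)]
snap("wrist","w4.png"); pts("wrist",Z,2)
for c in ("top","scene"): snap(c); pts(c,Z,1)
E
```

```text
time: 12.9
position: [0.415, 0.15, 0.3967]
tool_rot: [0.302, 0.643, -0.304, 0.635]
ft_force: [-0.1, 0.2, -0.6]
grip_width: 0.0396
pos [0.415  0.15   0.3967] shift [66.1 36.7 43.1] rot [45.24 -0.27  0.58]
wrist seat [345.9 242.8] 0.59 [0.5809 0.1251 0.045 ]
wrist knob [404.2 198. ] 0.63 [0.5994 0.2454 0.067 ]
wrist stop [342.2 250.9] 0.57 [0.5854 0.1094 0.05  ]
wrist plunger_nose [357.1 237.1] 0.43 [0.5878 0.144  0.054 ]
wrist lens [306.1 308.1] 0.92 [0.5747 0.0182 0.129 ]
wrist notch [378.5 190.6] 0.74 [0.5665 0.2262 0.045 ]
wrist notch [275.8 252.2] 0.25 [0.5004 0.0355 0.045 ]
top seat [228.  182.7] 0.74 [0.5811 0.1286 0.045 ]
top knob [179.3 176.1] 0.93 [0.598  0.2499 0.067 ]
top stop [439.9 196. ] 0.72 [ 0.5338 -0.4148  0.05  ]
top plunger_nose [218.  180.4] 0.5 [0.5865 0.1533 0.054 ]
top lens [264.9 183.5] 0.74 [0.5661 0.0305 0.129 ]
top notch [185.5 186.7] 0.95 [0.5732 0.2386 0.045 ]
scene seat [330.2 244.7] 0.82 [0.5703 0.1344 0.045 ]
scene stop [319.1 245.5] 0.77 [0.5761 0.1063 0.05  ]
scene plunger_nose [384.4 249.3] 0.74 [0.5908 0.2617 0.054 ]
scene lens [285.6 223.6] 0.78 [0.5705 0.0231 0.129 ]
scene notch [371.  242.9] 0.66 [0.5654 0.2353 0.045 ]
```

View pics/w4.png

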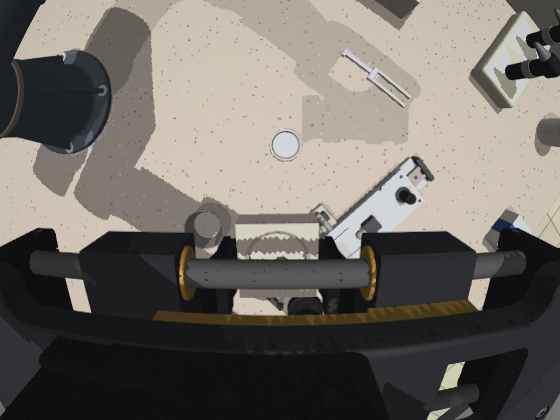

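Held dish sits between the fingers at about (277,270). The stage is at right with its knob at (405,197). The estimates combine to lens (0.570,0.024), seat about (0.582,0.125) and stage yaw about -7°. I rotate first.

```bash
python3 -m inch '[[30,[0,0,0],[9.4,0,0]],[30,[0,0,0],[9.4,0,0]],[30,[0,0,0],[9.4,0,0]],[30,[0,0,0],[9.4,0,0]],[30,[0,0,0],[9.4,0,0]],[30,[0,0,0],[0,0,0]]]'
python3 - <<'E'
from h import *
go([.582,.14,.2],-7)
E
```

```text
time: 14.7
position: [0.4172, 0.1478, 0.3978]
tool_rot: [-0.538, -0.459, 0.541, -0.455]
ft_force: [-0.6, -0.2, -1.0]
grip_width: 0.0396
pos [0.4172 0.1478 0.3978] shift [196.5 165.4 -19.5] rot [-2.47  0.    0.45]
```

```bash
python3 -m inch '[[30,[0,40,-5],[-2.5,0,0]],[30,[20,40,-5],[0,0,0]],[30,[40,40,-5],[0,0,0]],[30,[45,30,-5],[0,0,0]],[30,[45,10,0],[0,0,0]],[30,[40,5,0],[0,0,0]],[30,[0,0,0],[0,0,0]],[30,[0,0,0],[0,0,0]]]'
python3 - <<'E'
from h import *
go([.582,.125,.2],-7)
Z=[("seat",.045),("knob",.067),("stop",.05),("plunger_nose",.054),("lens",.129),("notch",.045),("dish_mid",.2)]
im=snap("wrist","w5.png"); pts("wrist",Z,2)
cv2.imwrite("pics/w5.png",cv2.resize(im[80:360,100:460,::-1],None,fx=2.1,fy=2.1,interpolation=cv2.INTER_CUBIC))
E
```

```text
time: 15.7
position: [0.5909, 0.148, 0.204]
tool_rot: [0.524, 0.476, -0.523, 0.475]
ft_force: [0.2, -0.2, -0.5]
grip_width: 0.0399
pos [0.5909 0.148  0.204 ] shift [ 3.9 -6.6 23.7] rot [ 1.48 -0.1  -0.01]
wrist seat [269.9 211.9] 0.7 [0.5817 0.1306 0.045 ]
wrist knob [271.9  81.2] 0.62 [0.597  0.2582 0.067 ]
wrist plunger_nose [271.4 196.4] 0.48 [0.5853 0.1485 0.054 ]
wrist plunger_nose [129.5   9.1] 0.22 [0.4576 0.364  0.054 ]
wrist lens [267.3 285.3] 0.32 [0.5769 0.0908 0.129 ]
wrist notch [239.3 113.8] 0.66 [0.5615 0.2324 0.045 ]
wrist dish_mid [276.2 252.6] 0.98 [0.5897 0.1475 0.2   ]
```

View pics/w5.png

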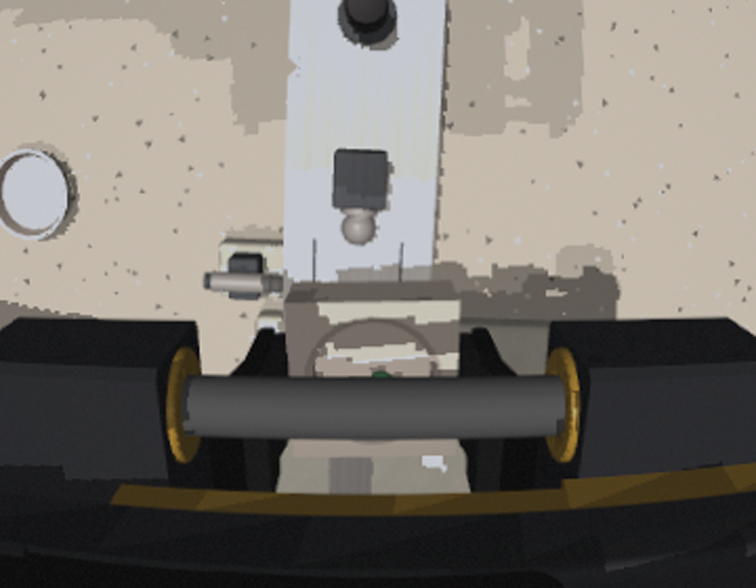

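The crop shows the plate edges at crop x 286 and 437, the plunger block at (336..387,150..208) and the nose centred at (359,228). The notch is at (293,68), the knob at (366,15) and the held dish below. I compute the stage axes from these.

```bash
python3 - <<'E'
from h import *
f=lambda x,y,z:at("wrist",(100+x/2.1,80+y/2.1),z)[:2]*1000
L=[f(290,20,45),f(287,150,45),f(285,260,45)];Rr=[f(446,20,45),f(440,150,45),f(436,260,45)]
for a in(L,Rr): print(np.round(a,1),np.degrees(np.arctan2(*(a[0]-a[2])))*-1, )
print("width",[np.linalg.norm(a-b) for a,b in zip(L,Rr)])
for n,x,y,z in[("notch",296,68,45),("blockbackL",336,150,63),("blockbackR",387,150,63),("nose c",359,227,54),("nosetip",359,243,54),("knobtop",366,10,85),("dish nearTop L",286,300,0),("x",0,0,0)]: print(n,f(x,y,z).round(1))
print(imaging.camera_params("wrist")["xyz"])
E
```

```text
[[ 5332.2 -5744.2]
 [ 6434.5  2753.5]
 [ 7463.3 10097.1]] 172.3383611454157
[[-4701.8 -4743. ]
 [-3530.6  3748.6]
 [-2670.6 11096.4]] 172.69258339784523
width [np.float64(10083.822687125352), np.float64(10014.686503863495), np.float64(10183.019418453416)]
notch [ 5263.4 -2536.8]
blockbackL [4297.1 4267. ]
blockbackR [-347.5 4732.4]
nose c [2592.6 9990.2]
nosetip [ 2725.6 11289.1]
knobtop [   189.8 -11278.3]
dish nearTop L [537.9 109.7]
x [386.9 306. ]
[0.59671526 0.21374809 0.36618167]
```

```bash
python3 - <<'E'
from h import *
f=lambda x,y,z:at("wrist",(100+x/2.1,80+y/2.1),z/1000)[:2]*1000
L=[f(290,20,45),f(287,150,45),f(285,260,45)];Rr=[f(446,20,45),f(440,150,45),f(436,260,45)]
for a in(L,Rr): print(np.round(a,1),np.degrees(np.arctan2(*(a[0]-a[2])))*-1, )
print("width",[np.linalg.norm(a-b) for a,b in zip(L,Rr)])
for n,x,y,z in[("notch",296,68,45),("blockbackL",336,150,63),("blockbackR",387,150,63),("nose c",359,227,54),("nosetip",359,243,54),("knobtop",366,10,85),("dishtopL",286,300,218),("dishtopR",460,300,218)]: print(n,f(x,y,z).round(1))
E
```

```text
[[562.6 256.6]
 [554.7 195.5]
 [547.3 142.6]] -7.661638854584287
[[634.8 249.4]
 [626.4 188.3]
 [620.2 135.4]] -7.307416602154774
width [np.float64(72.56244664184845), np.float64(72.06494775034533), np.float64(73.27625902702931)]
notch [563.1 233.5]
blockbackL [578.8 194.1]
blockbackR [601.3 191.9]
nose c [585.1 156.8]
nosetip [584.3 149.3]
knobtop [598.1 251.9]
dishtopL [572.9 171.6]
dishtopR [612.3 167.8]
```

```bash
python3 -m inch '[[30,[20,-6,18],[1.8,0,0]],[30,[25,0,0],[0,0,0]],[30,[25,0,0],[0,0,0]],[30,[20,0,0],[0,0,0]],[30,[10,0,0],[0,0,0]],[30,[0,0,0],[0,0,0]],[30,[0,0,0],[0,0,0]]]'
python3 - <<'E'
from h import *
go([.582,.130,.075],-7.4)
im=snap("wrist"); pts("wrist",[("dish_mid",.118),("knob",.067),("plunger_nose",.054)],1)
cv2.imwrite("pics/w6.png",cv2.resize(im[80:360,100:460,::-1],None,fx=2.1,fy=2.1,interpolation=cv2.INTER_CUBIC))
E
```

```text
time: 16.98
position: [0.5859, 0.1305, 0.1053]
tool_rot: [0.534, 0.465, -0.528, 0.468]
ft_force: [-0.2, -0.7, -1.1]
grip_width: 0.0398
pos [0.5859 0.1305 0.1053] shift [30.3 -4.1  1.1] rot [ 0.01 -0.19 -0.53]
wrist dish_mid [276.4 253.4] 0.61 [0.5861 0.1361 0.118 ]
wrist knob [273.7 252.8] 0.65 [0.582  0.1164 0.067 ]
wrist plunger_nose [271.8 202.9] 0.8 [0.5848 0.1473 0.054 ]
```

View pics/w6.png

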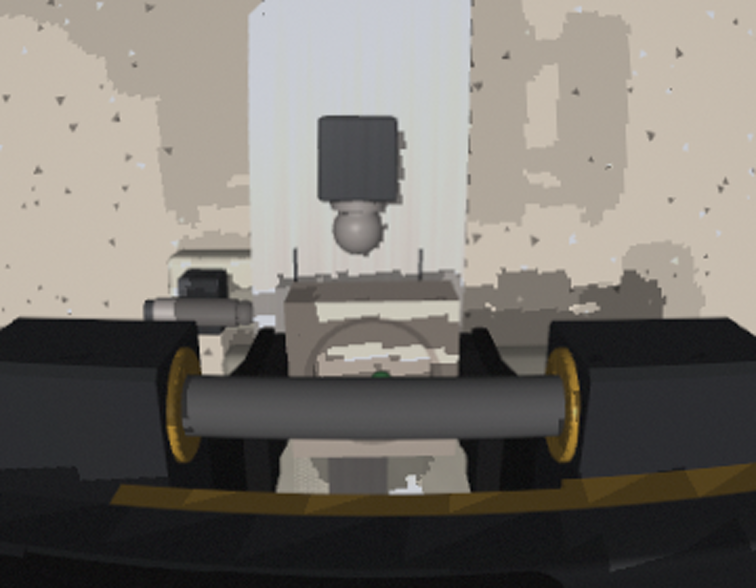

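The nose is at crop (358,229) with its tip at 255, and the block spans 318–398 by 115–200. The plate edges are at 250 and 468, and the dish top edge spans 286–460 at row 300.

```bash
python3 - <<'E'
from h import *
f=lambda x,y,z:at("wrist",(100+x/2.1,80+y/2.1),z/1000)[:2]*1000
u=np.array([.129,.9916]);v=np.array([.9916,-.129])
p,_=tool();p=p[:2]*1000
def s(n,w): print(n,w.round(1),"rel TCP v,u",(v@(w-p)).round(1),(u@(w-p)).round(1))
s("block back",f(358,116,63)); s("block front",f(358,200,63)); s("nose c",f(358,229,56));s("nose tip",f(358,255,54))
s("plate mid",(f(250,240,45)+f(468,240,45))/2); s("marks",(f(296,265,45)+f(420,265,45))/2)
s("mL",f(250,240,45));s("mR",f(468,240,45))
z=1000*tool()[0][2]
s("dish L",f(286,300,z+14));s("dish R",f(460,300,z+14)); s("dish bot edge",f(373,282,z-4))
E
```

```text
block back [590.  192.5] rel TCP v,u -3.8 62.0
block front [586.6 167.3] rel TCP v,u -3.8 36.6
nose c [585.2 157.2] rel TCP v,u -4.0 26.4
nose tip [584.  148.4] rel TCP v,u -4.0 17.5
plate mid [584.6 151.5] rel TCP v,u -3.8 20.7
marks [583.2 143. ] rel TCP v,u -4.2 12.1
mL [548.3 156.4] rel TCP v,u -40.4 20.8
mR [620.9 146.7] rel TCP v,u 32.8 20.6
dish L [569.  154.7] rel TCP v,u -19.7 21.9
dish R [608.3 149.5] rel TCP v,u 20.0 21.8
dish bot edge [588.7 151.5] rel TCP v,u 0.3 21.3
```

```bash
python3 -m inch '[[30,[0,-4.5,2],[0,0,-0.5]],[30,[10,0,0],[0,0,0]],[30,[12,0,0],[0,0,0]],[30,[8,0,0],[0,0,0]],[30,[0,0,0],[0,0,0]],[30,[0,0,0],[0,0,0]]]'
python3 - <<'E'
from h import *
go([.582,.1285,.049],-7.4)
E
```

```text
time: 17.92
position: [0.5804, 0.1291, 0.0729]
tool_rot: [0.532, 0.468, -0.531, 0.466]
ft_force: [0.2, 0.4, -1.4]
grip_width: 0.0395
pos [0.5804 0.1291 0.0729] shift [23.9  1.6  0.4] rot [ 0.01 -0.18  0.04]
```

```bash
python3 -m inch '[[30,[5,1.3,0],[0,0,0]],[30,[5,0,0],[0,0,0]],[30,[4,0,0],[0,0,0]],[30,[0,0,0],[0,0,0]]]'
python3 -m inch '[[30,[4,0,0],[0,0,0]],[30,[4,0,0],[0,0,0]],[30,[0,0,0],[0,0,0]]]'
python3 - <<'E'
from h import *
go([.582,.1293,.049],-7.4)
E
```

```text
time: 18.42
position: [0.5827, 0.1284, 0.0588]
tool_rot: [0.532, 0.467, -0.53, 0.467]
ft_force: [0.2, -0.6, -0.6]
grip_width: 0.0394
time: 18.8
position: [0.584, 0.1293, 0.053]
tool_rot: [0.533, 0.466, -0.529, 0.467]
ft_force: [1.0, -0.8, -2.6]
grip_width: 0.0396
pos [0.584  0.1293 0.053 ] shift [ 4.  -2.   0.3] rot [-0.01 -0.25 -0.26]
```

```bash
python3 -m inch '[[30,[3,-2,0],[0,0,0]],[30,[3,0,0],[0,0,0]],[30,[3,0,0],[0,0,0]]]'
python3 -m inch '[[30,[3,0,0],[0,0,0]],[30,[0,0,0],[0,0,0]]]'
python3 - <<'E'
from h import *
go([.582,.1293,.049],-7.4)
E
```

```text
time: 19.18
position: [0.5831, 0.1295, 0.0484]
tool_rot: [0.534, 0.466, -0.528, 0.467]
ft_force: [-6.4, -1.2, 31.3]
grip_width: 0.0395
time: 19.42
position: [0.5829, 0.1295, 0.0489]
tool_rot: [0.534, 0.466, -0.528, 0.468]
ft_force: [1.3, -0.7, -4.7]
grip_width: 0.0399
pos [0.5829 0.1295 0.0489] shift [-0.1 -0.9  0.3] rot [ 0.01 -0.25 -0.45]
```

```bash
python3 -m inch '[[60,[0,0,0],[0,0,0]],[60,[0,0,0],[0,0,0]],[60,[0,0,0],[0,0,0]],[60,[0,0,0],[0,0,0]],[60,[-15,0,0],[0,0,0]],[60,[-30,0,0],[0,0,0]],[60,[-20,0,-20],[0,0,0]],[60,[0,0,-20],[0,0,0]],[60,[0,0,0],[0,0,0]],[60,[0,0,0],[0,0,0]]]'
python3 - <<'E'
from h import *
im=snap("wrist"); pts("wrist",[("dish_mid",.054),("seat",.045),("knob",.067),("plunger_nose",.054),("stop",.05)],1)
go([.6,.252,.12],-7.4)
cv2.imwrite("pics/w7.png",cv2.resize(im[80:360,100:460,::-1],None,fx=2.1,fy=2.1,interpolation=cv2.INTER_CUBIC))
E
```

```text
time: 20.68
position: [0.5859, 0.1703, 0.1153]
tool_rot: [0.533, 0.467, -0.529, 0.467]
ft_force: [-0.3, 1.3, 0.7]
grip_width: 0.0602
wrist dish_mid [280.8 270.4] 0.78 [0.5837 0.1321 0.054 ]
wrist knob [279.5  98.4] 0.82 [0.5988 0.2549 0.067 ]
wrist plunger_nose [278.8 249.7] 0.52 [0.5847 0.1488 0.054 ]
wrist stop [278.  293.3] 0.95 [0.5793 0.1103 0.05  ]
pos [0.5862 0.1699 0.1155] shift [ -4.1   3.  -83.2] rot [-0.05 -0.24 -0.17]
```

View pics/w7.png

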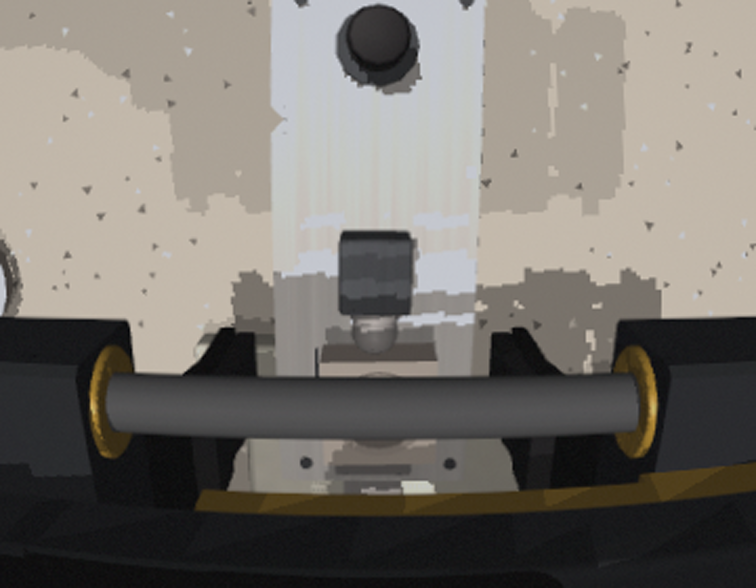

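The dish now sits between the nose (375,333) and the stop. Its rear top edge spans 321–437 at row 361, with the block back at 232 and the knob top at (379,38). Next I check its offset and height from these.

```bash
python3 - <<'E'
from h import *
f=lambda x,y,z:at("wrist",(100+x/2.1,80+y/2.1),z/1000)[:2]*1000
u=np.array([.129,.9916]);v=np.array([.9916,-.129])
B=f(376,233,63)-62*u; print("seat from block",B)
s=lambda n,w: print(n,w.round(1),"rel seat v,u",(v@(w-B)).round(1),(u@(w-B)).round(1))
s("block front",f(375,313,63)); s("nose tip/c",f(375,334,54))
s("plate mid",(f(273,250,45)+f(480,250,45))/2)
for z in(60,63,67): s(f"dish top L z{z}",f(321,361,z));s("  R",f(437,361,z))
s("dish bot L",f(321,346,45)); s("knob top",f(379,38,85))
E
python3 -m inch '[[60,[0,0,-40],[0,0,0]],[60,[0,3,-40],[0,0,0]],[60,[0,0,0],[0,0,0]],[60,[0,0,0],[0,0,0]]]'
python3 - <<'E'
from h import *
im=snap("wrist"); pts("wrist",[("dish_mid",.054),("knob",.067)],1)
go([.6,.2545,.056],-7.4)
cv2.imwrite("pics/w8.png",cv2.resize(im[60:340,100:460,::-1],None,fx=2.1,fy=2.1,interpolation=cv2.INTER_CUBIC))
im=snap("scene");cv2.imwrite("pics/s8.png",cv2.resize(im[180:300,240:420,::-1],None,fx=4,fy=4,interpolation=cv2.INTER_CUBIC))
E
```

```text
seat from block [582.85727423 132.60866325]
block front [587.1 167.5] rel seat v,u -0.3 35.1
nose tip/c [585.8 157.1] rel seat v,u -0.3 24.6
plate mid [590.  184.7] rel seat v,u 0.4 52.6
dish top L z60 [566.4 151.8] rel seat v,u -18.8 16.9
  R [605.9 146.5] rel seat v,u 21.0 16.8
dish top L z63 [566.8 152.9] rel seat v,u -18.6 18.1
  R [605.7 147.7] rel seat v,u 20.7 18.0
dish top L z67 [567.3 154.5] rel seat v,u -18.3 19.7
  R [605.5 149.4] rel seat v,u 20.3 19.5
dish bot L [565.4 151.9] rel seat v,u -19.8 16.8
knob top [599.2 253.4] rel seat v,u 0.7 121.9
time: 21.48
position: [0.5999, 0.2482, 0.1147]
tool_rot: [0.533, 0.466, -0.531, 0.465]
ft_force: [-0.5, 0.3, -0.9]
grip_width: 0.06
wrist knob [272.5 216.7] 0.72 [0.5981 0.2559 0.067 ]
pos [0.6001 0.2478 0.115 ] shift [59.  -1.1 -6.5] rot [-0.3  -0.17 -0.07]
```

View pics/w8.png

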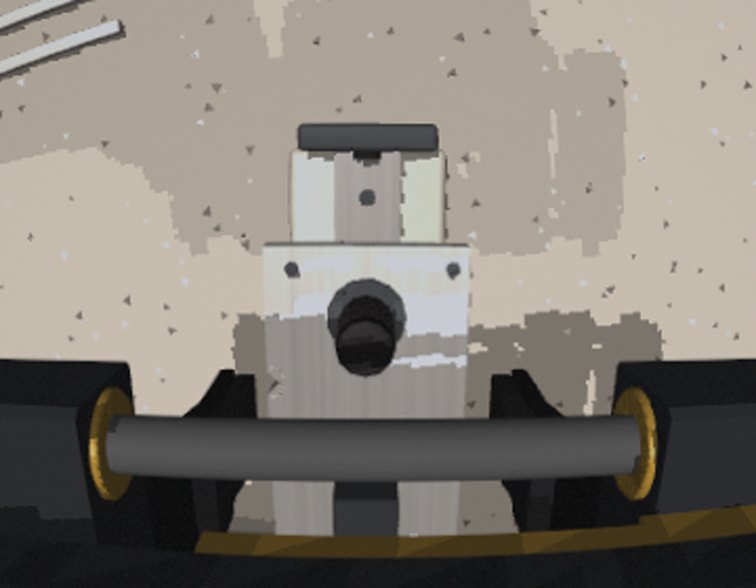

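The wrist view shows the knob centred below the hand, with its top at (365,350) and flange at (366,318). The scene crop is next, for a check of the seat.

View pics/s8.png

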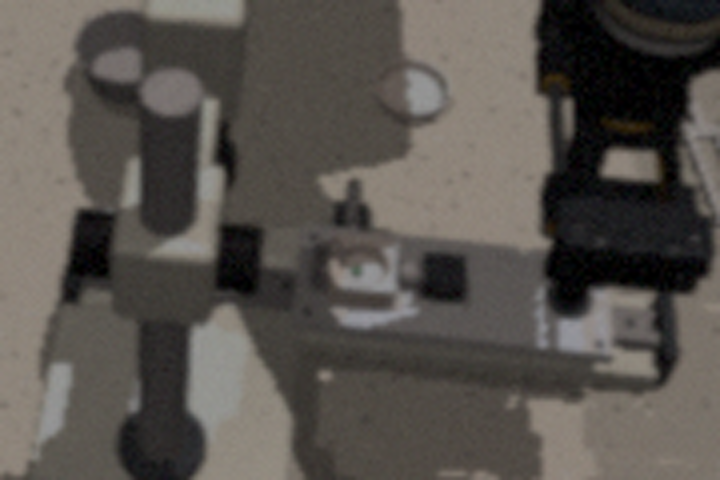

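```bash
python3 - <<'E'
from h import *
f=lambda x,y,z:at("wrist",(100+x/2.1,60+y/2.1),z/1000)[:2]*1000
for n,x,y,z in[("knob top",365,349,85),("flange",366,318,49),("plate endL",264,243,45),("plate endR",469,243,45)]: print(n,f(x,y,z).round(1))
E
```

```text
knob top [599.1 254.6]
flange [599.2 254.7]
plate endL [567.7 285.1]
plate endR [638.  275.4]
```

The scene crop shows the dish level between the stop and the nose at (360,270), with the bead at (357,268). Next I descend on the knob.

```bash
python3 -m inch '[[60,[0,-1.5,-7],[-0.3,0,0]],[60,[15,0,0],[0,0,0]],[60,[20,0,0],[0,0,0]],[60,[15,0,0],[0,0,0]],[60,[8,0,0],[0,0,0]],[60,[0,0,0],[0,0,0]],[60,[0,0,0],[0,0,0]]]'
python3 - <<'E'
from h import *
go([.5991,.2546,.055],-7.4)
E
```

```text
time: 22.55
position: [0.5994, 0.254, 0.053]
tool_rot: [0.532, 0.467, -0.531, 0.466]
ft_force: [-0.3, -0.8, -1.0]
grip_width: 0.0597
pos [0.5994 0.254  0.053 ] shift [-2.  -0.4 -0.6] rot [-0.1  -0.13 -0.01]
```

```bash
python3 -m inch '[[10,[-2,0,0],[0,0,0]],[10,[0,0,0],[0,0,0]],[10,[0,0,0],[0,0,0]],[10,[0,0,0],[0,0,0]],[10,[0,0,0],[0,0,0]],[10,[0,0,0],[0,0,0]],[10,[0,0,0],[0,0,0]],[10,[0,0,0],[0,0,0]],[10,[0,0,0],[0,0,0]],[10,[0,0,0],[0,0,0]]]' 35
python3 - <<'E'
from h import *
# knob home: lens+0.125u ; shift along u from here
s=get_obs();print(s["position"],s["ft_force"])
E
```

```text
time: 23.8
position: [0.5985, 0.2546, 0.057]
tool_rot: [0.532, 0.467, -0.531, 0.465]
ft_force: [-1.2, -0.4, 1.7]
grip_width: 0.0173
[0.59848256 0.25455769 0.0570416 ] [-1.24209958 -0.38088741  1.72346604]
```

```bash
python3 -m inch '[[10,[0,0,5],[0,0,0]],[10,[0,0,8],[0,0,0]],[10,[0,0,10],[0,0,0]],[10,[0,0,10],[0,0,0]],[10,[0,0,10],[0,0,0]],[10,[0,0,10],[0,0,0]],[10,[0,0,10],[0,0,0]],[10,[0,0,5],[0,0,0]],[10,[0,0,0],[0,0,0]]]'
python3 - <<'E'
from h import *
u=np.array([.129,.9916]);s=get_obs();d=np.array(s["position"][:2])-[.5985,.2546]
print("travel",-u@d,"lat",d@[.9916,-.129],"Fu",u@s["ft_force"][:2]); go([.6,.2,.057],-7.4)
Z=[("lens",.129),("microscope",0)]
snap("wrist"); pts("wrist",[("knob",.067),("notch",.045),("detent_barrel",.04)],1)
E
```

```text
time: 24.92
position: [0.5918, 0.2058, 0.057]
tool_rot: [0.544, 0.472, -0.522, 0.458]
ft_force: [0.0, -2.5, 1.5]
grip_width: 0.0173
travel 0.04922104115900058 lat -0.0003728196431524401 Fu -2.4335686397614924
pos [0.5918 0.2058 0.057 ] shift [-0.1  8.9  4.7] rot [-0.45 -2.13 -0.37]
wrist knob [277.9 261.6] 0.78 [0.592  0.2054 0.067 ]
```

```bash
python3 -m inch '[[10,[0,0,6],[0,-0.7,0]],[10,[0,0,8],[0,-0.7,0]],[10,[0,0,8],[0,-0.7,0]],[10,[0,0,8],[0,-0.5,0]],[10,[0,0,6],[0,0,0]],[10,[0,0,0],[0,0,0]]]'
python3 - <<'E'
from h import *
u=np.array([.129,.9916]);s=get_obs();d=np.array(s["position"][:2])-[.5985,.2546]
print("travel",-u@d,"lat",d@[.9916,-.129],"Fu",u@s["ft_force"][:2]); go([.6,.2,.057],-7.4)
snap("top"); snap("scene")
for c in("top","scene"): pts(c,[("notch",.045),("detent_barrel",.04),("knob",.067)],1)
E
```

```text
time: 25.88
position: [0.5883, 0.181, 0.057]
tool_rot: [0.54, 0.462, -0.53, 0.463]
ft_force: [-0.5, -5.6, 1.7]
grip_width: 0.0167
travel 0.07424745844418362 lat -0.0006018762094907471 Fu -5.569256788192582
pos [0.5883 0.181  0.057 ] shift [  0.3   8.8 -20.4] rot [-0.86 -0.6  -0.57]
top notch [214.8 192.1] 0.74 [0.5575 0.163  0.045 ]
top detent_barrel [225.5 198.3] 0.78 [0.5413 0.1362 0.04  ]
scene notch [339.9 239.7] 0.7 [0.5553 0.1598 0.045 ]
scene detent_barrel [327.8 235.9] 0.78 [0.5397 0.1318 0.04  ]
scene knob [351.6 246.6] 0.58 [0.5917 0.1808 0.067 ]
```

```bash
cat > st.py <<'E'
from h import *
u=np.array([.129,.9916]);s=get_obs();d=np.array(s["position"][:2])-[.5985,.2546]
print("travel",-u@d*1000,"Fu",u@s["ft_force"][:2]); go([.6,.2,.057],-7.4)
E
python3 -m inch '[[10,[0,0,6],[0,0,0]],[10,[0,0,6],[0,0,0]],[10,[0,0,6],[0,0,0]],[10,[0,0,0],[0,0,0]],[10,[0,0,0],[0,0,0]]]' ; python3 st.py
python3 -m inch '[[10,[0,0,4],[0,0,0]],[10,[0,0,4],[0,0,0]],[10,[0,0,0],[0,0,0]],[10,[0,0,0],[0,0,0]]]'; python3 st.py
```

```text
time: 26.9
position: [0.587, 0.171, 0.057]
tool_rot: [0.546, 0.464, -0.526, 0.459]
ft_force: [-0.7, -0.9, 1.7]
grip_width: 0.0167
travel 84.38603879779654 Fu -0.9749054921422733
pos [0.587 0.171 0.057] shift [  0.9   8.5 -30.6] rot [-1.17 -1.47 -0.75]
time: 27.4
position: [0.5864, 0.167, 0.057]
tool_rot: [0.548, 0.464, -0.524, 0.457]
ft_force: [-1.1, 0.1, 0.7]
grip_width: 0.0169
travel 88.41945179293452 Fu -0.053733241019867206
pos [0.5864 0.167  0.057 ] shift [  1.2   8.4 -34.7] rot [-1.3  -1.88 -0.82]
```

```bash
python3 -m inch '[[10,[0,0,5],[0,-0.5,0]],[10,[0,0,5],[0,-0.5,0]],[10,[0,0,5],[0,-0.5,0]],[10,[0,0,0],[0,0,0]],[10,[0,0,0],[0,0,0]]]' ; python3 st.py
python3 -m inch '[[10,[0,0,4],[0,-0.5,0]],[10,[0,0,0],[0,0,0]],[10,[0,0,0],[0,0,0]]]'; python3 st.py
```

```text
time: 28.02
position: [0.5851, 0.1572, 0.057]
tool_rot: [0.545, 0.459, -0.53, 0.46]
ft_force: [-0.3, 0.8, 1.0]
grip_width: 0.0171
travel 98.26240233043487 Fu 0.7737873590637643
pos [0.5851 0.1572 0.057 ] shift [  0.8   8.  -44.5] rot [-1.56 -0.9  -0.92]
time: 28.4
position: [0.5847, 0.154, 0.057]
tool_rot: [0.544, 0.457, -0.532, 0.461]
ft_force: [-0.3, 0.8, 0.3]
grip_width: 0.0169
travel 101.5426978565079 Fu 0.7451170638360254
pos [0.5847 0.154  0.057 ] shift [  0.6   7.9 -47.8] rot [-1.65 -0.5  -0.92]
```

```bash
python3 -m inch '[[10,[0,0,3],[0,0,0]],[10,[0,0,0],[0,0,0]],[10,[0,0,0],[0,0,0]]]'; python3 st.py
python3 - <<'E'
from h import *
snap("top"); snap("scene")
for c in("top","scene"): pts(c,[("notch",.045),("detent_barrel",.04),("knob",.067)],1)
E
```

```text
time: 28.78
position: [0.5841, 0.1501, 0.057]
tool_rot: [0.544, 0.457, -0.532, 0.461]
ft_force: [-0.9, 0.5, 1.3]
grip_width: 0.017
travel 105.45930244081453 Fu 0.40643932977051256
pos [0.5841 0.1501 0.057 ] shift [  0.6   7.8 -51.8] rot [-1.65 -0.45 -0.92]
top notch [226.6 193.7] 0.77 [0.5527 0.1327 0.045 ]
top detent_barrel [224.5 193.6] 0.87 [0.5536 0.1386 0.04  ]
top knob [220.4 182.8] 0.57 [0.5784 0.1456 0.067 ]
scene notch [327.  237.7] 0.77 [0.549  0.1284 0.045 ]
scene detent_barrel [326.5 233.2] 0.79 [0.5313 0.1293 0.04  ]
scene knob [288.1 242.5] 0.32 [0.579  0.0304 0.067 ]
```

The last row moved 3.9 mm on a 3 mm command, so the ball has probably pulled the stage in. I nudge it to confirm the detent.

```bash
python3 -m inch '[[10,[0,0,2],[0,0,0]]]'; python3 st.py
python3 -m inch '[[10,[0,0,0],[0,0,0]],[10,[0,0,0],[0,0,0]]]'; python3 st.py
```

```text
time: 29.3
position: [0.584, 0.1491, 0.057]
tool_rot: [0.544, 0.457, -0.532, 0.461]
ft_force: [-0.4, 2.5, 1.8]
grip_width: 0.0171
travel 106.5333525133824 Fu 2.432860052275269
pos [0.584  0.1491 0.057 ] shift [  0.7   7.8 -52.8] rot [-1.65 -0.53 -0.94]
time: 29.55
position: [0.584, 0.1491, 0.057]
tool_rot: [0.544, 0.457, -0.532, 0.461]
ft_force: [-0.9, -2.3, 1.9]
grip_width: 0.0169
travel 106.48235230718389 Fu -2.4148672456458367
pos [0.584  0.1491 0.057 ] shift [  0.6   7.9 -52.8] rot [-1.63 -0.52 -0.94]
```

```bash
for i in 1; do python3 -m inch '[[10,[0,0,2],[0,0,0]]]'; python3 st.py; done
python3 -m inch '[[10,[0,0,0],[0,0,0]],[10,[0,0,0],[0,0,0]]]'; python3 st.py
```

```text
time: 29.68
position: [0.5839, 0.1487, 0.057]
tool_rot: [0.545, 0.457, -0.531, 0.46]
ft_force: [0.8, 8.3, 0.8]
grip_width: 0.0171
travel 106.84632550434571 Fu 8.355845790391468
pos [0.5839 0.1487 0.057 ] shift [  0.8   7.8 -53.1] rot [-1.71 -0.69 -0.98]
time: 29.92
position: [0.5839, 0.1491, 0.057]
tool_rot: [0.545, 0.457, -0.531, 0.461]
ft_force: [0.2, -0.0, 2.0]
grip_width: 0.017
travel 106.52868311220026 Fu 0.027338982292414472
pos [0.5839 0.1491 0.057 ] shift [  0.8   7.8 -52.8] rot [-1.68 -0.7  -0.98]
```

```bash
python3 -m inch '[[10,[0,0,-1.5],[0,0,0]]]'; python3 st.py
python3 -m inch '[[10,[0,0,0],[0,0,0]],[10,[0,0,0],[0,0,0]],[10,[0,0,0],[0,0,0]]]'; python3 st.py
python3 - <<'E'
from h import *
im=snap("scene"); pts("scene",[("notch",.045),("detent_barrel",.04),("knob",.067),("dish_mid",.054),("lens",.129)],1)
cv2.imwrite("pics/s9.png",cv2.resize(im[180:300,240:420,::-1],None,fx=4,fy=4,interpolation=cv2.INTER_CUBIC))
E
```

```text
time: 30.05
position: [0.584, 0.1494, 0.057]
tool_rot: [0.544, 0.457, -0.531, 0.461]
ft_force: [-1.0, -7.2, 2.8]
grip_width: 0.017
travel 106.24176516583081 Fu -7.261166120204458
pos [0.584  0.1494 0.057 ] shift [  0.6   7.9 -52.5] rot [-1.61 -0.56 -0.96]
time: 30.42
position: [0.5839, 0.1492, 0.057]
tool_rot: [0.544, 0.457, -0.531, 0.461]
ft_force: [-0.9, -0.8, 0.7]
grip_width: 0.0171
travel 106.43836718736804 Fu -0.8695595820541719
pos [0.5839 0.1492 0.057 ] shift [  0.7   7.9 -52.7] rot [-1.64 -0.57 -0.95]
scene notch [329.7 237.8] 0.64 [0.5493 0.1351 0.045 ]
scene detent_barrel [327.7 235.2] 0.87 [0.5375 0.1318 0.04  ]
scene knob [287.8 222.8] 0.52 [0.5188 0.0314 0.067 ]
scene dish_mid [170.1 291.3] 0.89 [ 0.7011 -0.2342  0.054 ]
scene lens [286.9 220.2] 0.55 [0.5605 0.0264 0.129 ]
```

View pics/s9.png

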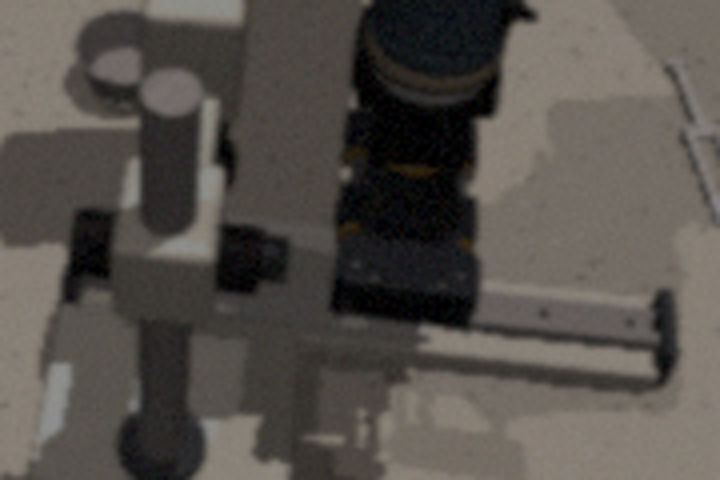

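The stage resists both ways (+8 N and -7 N for ±0.3 mm) and springs back to the same place. The scene crop shows it in under the head at about (270,290), with the gripper on the knob and clear of the microscope. I'm handing in.

```bash
python3 - <<'E'
from h import *
robot.hand_in(); s=get_obs(); print(s["time"],s["position"],s["ft_force"],s["grip_width"])
E
```

```text
the job is handed in; nothing more can be done
the job is handed in; nothing more can be done
```

I loaded the white dish in its seat, slid the stage into its detent, and handed in still gripping the knob with the grip set to 35 N. The job took about 30 s of the 67 s allowed; no verdict is reported.

**Dish:** My first grasp missed because I lifted before the fingers had closed, and the dish stayed on the tray. The second grasp held (39.9 mm opening). Pressing it home peaked at about 31 N, against the 5 to 10 N expected. Afterwards it looked level between the stop and the plunger nose, about 1 mm off centre across the stage. The distance from plunger block to dish edge, about 17 mm, fits a plunger pushed back about 2 mm.

**Stage:** It came to rest about 106.5 mm from its start. A nudge of about 0.3 mm met about 8 N inward and 7 N outward, and each time it sprang back to the same place, so it is in the notch.

**Weaker checks:**
- **Position along the rail:** my figures for the dish disagreed by 2 to 3 mm depending on whether I measured from the plunger block or the knob.
- **After the slide:** the head and gripper hid the dish, so I did not see it again in its seat.
- **Final detections:** the networks' last dish and knob detections in the scene picture were false (the dish hit was the blue decoy), so I did not use them.

I saw no sign of contact with the microscope's column or head, and no other object was touched as far as I saw.

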